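Load the thrust balance and hold its lock plunger out

TASK

Check the fan-thrust balance: set the broad, flat disc weight (not the tall narrow one) upright in the middle of the balance's domed load button and let go, so that it balances there by itself while the lock plunger is still in. Then pull the sprung lock plunger's knob straight back as far as it goes, so that the pin stands clear of its seat hole, and finish while still holding it there, with the weight still balanced on the dome. Leave the tall weight, the fan and the screwdriver where they are.

Things in the scene. Friction and masses are not known exactly. Their poses are not given: they have to be found in the camera images.
- disc_weight_center (a point): The disc weight to use, loose, bare steel, 0.35 to 0.6 kg: a flat-bottomed disc 54 mm in diameter and 22 mm thick, on its middle an upright round grip knob 20 mm in diameter, 26 mm high; 48 mm high in all. This point is on its axis (z) half-way up, 24 mm above the underside. It starts upright on the bench, left or right of the balance, the tall weight on the other side.
- disc_weight: The same disc weight; origin at the centre of its underside, z up along its axis.
- balance: Thrust balance, fixed; its place and yaw vary. Base plate 215 x 170 x 12 mm, grey housing 140 x 150 mm, top 74 mm above the bench, steel dome on its middle. Lock plunger on its -x side (towards the robot), in a guide bracket 44 mm wide, 72 mm high, its outer face 120 mm from the dome's axis, with a 20 mm round collar 6 mm long. Origin on the bench below the dome's crown; z up.
- dome_top (a point): Crown of the polished steel dome, 89 mm above the bench: a cap of a sphere of 60 mm radius, 80 mm wide, 15 mm high. The disc weight balances stably on it and rocks a little when let go; it leans about 1.3 degrees per mm that it is set off centre, so set it centred and level, underside just touching, before opening the fingers. Axes as the balance.
- plunger_knob (a point): Grip centre of the lock plunger's black knob, on its level axis 52 mm above the bench; moves with it. Seated, 147 mm from the crown along the balance's -x. The grip is a round bar along x, 22 mm in diameter, from 16 mm on the balance's side to 15 mm on the other, ending there in a 34 mm flange 6 mm thick; only bench below. Grip from above, fingers closing along the balance's y; pull along its -x.
- pin_tip (a point): Tip of the plunger's 10 mm steel pin, 75 mm from the knob's grip centre towards the housing; moves with the plunger. Seated, it is 8 mm inside the seat hole; fully back it stands 10 mm outside it.
- seat_hole (a point): Centre of the mouth of the pin's seat hole (12 mm) in the steel block on the housing's front face. Fixed on the balance; the hole runs along the balance's +x.
- plunger (a joint): How far the plunger is pulled back, m: 0 = seated (as it starts), 0.018 = fully back against its stop. The spring returns it when let go: about 4 N at the start, 10 N fully back.
- tall_weight: Bystander, loose: the tall narrow steel weight, 34 mm in diameter, 52 mm high, with an 18 mm knob 26 mm high on top. Origin at the centre of its underside. Leave it.
- fan: Bystander, loose: a square black cooling fan lying flat, 80 x 80 x 25 mm, origin at the centre of its underside. Leave it.
- screwdriver: Bystander, loose: a screwdriver 180 mm long lying on the bench. Leave it.
Things that resemble listed ones, but are neither listed nor needed, are in the scene too. Leave any blue or pink look-alike of the disc_weight alone.

How it is judged:
On the way, in this order (a step that is already met when the one before it is completed fails the run):
1. the disc weight balances on the dome by itself, let go, with the plunger still seated (horizontal distance between disc_weight_center and dome_top below 0.015 m and z of disc_weight_center in the frame of dome_top between 0.019 and 0.029 m and angle between disc_weight_center's own z axis and vertical below 0.22 rad and contact force between disc_weight and balance above 0.5 N and contact force between disc_weight and the arm below 0.2 N and contact force between disc_weight and the fingers below 0.2 N and value of joint plunger below 0.004 m), for 0.4 s.
2. the plunger is pulled back, clear of its seat hole (value of joint plunger above 0.0145 m), for 0.2 s.
At the end, for the whole second after the job is handed in: The plunger is held by the gripper at 14.5 mm or more of its 18 mm pull (pin tip more than 6 mm outside its hole), and the disc weight stands free on the dome: centre within 15 mm of the crown horizontally, 19 to 29 mm above it, leaning less than 0.22 rad, touched by no part of the robot (horizontal distance between disc_weight_center and dome_top below 0.015 m and z of disc_weight_center in the frame of dome_top between 0.019 and 0.029 m and angle between disc_weight_center's own z axis and vertical below 0.22 rad and contact force between disc_weight and balance above 0.5 N and contact force between disc_weight and the arm below 0.2 N and contact force between disc_weight and the fingers below 0.2 N and value of joint plunger above 0.0145 m and x of pin_tip in the frame of seat_hole below -0.006 m and contact force between plunger and the fingers above 2 N); the arm keeps its last pose, push and grip.
It fails at once if tall weight displaced by more than 25 mm (distance of tall_weight from where it was at the start of the episode above 0.025 m).
It fails at once if fan displaced by more than 25 mm (distance of fan from where it was at the start of the episode above 0.025 m).
It fails at once if screwdriver displaced by more than 25 mm (distance of screwdriver from where it was at the start of the episode above 0.025 m).
It fails at once if the plunger is pulled while the weight is not on the dome (value of joint plunger above 0.009 m and horizontal distance between disc_weight_center and dome_top above 0.03 m).
It also fails if it takes over 42 s, if anything falls off the work surface, if the arm or the gripper's body presses on something with over 40 N, if the wrist force passes 120 N, or if a joint passes its speed limit or range.

ROBOT

A 6-joint arm with a two-finger parallel gripper is mounted at the origin on the work surface. World frame = base frame: x ahead of the robot, y to its left, z up, the work surface at z = 0. Lengths are in m, angles in rad, forces in N, time in s.
With the tool pointing down it reaches from about 0.275 to 0.85 m from the base axis. Payload 19 kg.
Tool frame: the origin (TCP) lies at the very end of the fingers, on their centre line; the grasp point (between the pads) lies behind it (r.grip_depth is the y of the grasp point in the tool frame, in m); y points along the fingers, z is the direction in which the jaws open and shut, and the axes are right-handed (so a half turn about y gives the same grasp; the last joint's range is limited). The gripper opens to 85 mm and grips with 20 to 120 N. Pads are 22 mm wide; open, the fingers measure 114 mm over their backs; the gripper's body (76 mm by 85 mm) begins 54 mm behind the grasp point. The pads swing forward as they close: fully open they stand 13 mm farther back than shut.
Start: joints at [-0.134, 0.15, 1.437, -0, 1.554, -0.134], TCP at [0.575, -0, 0.197] pointing down, gripper open.
Joint ranges: [-2.8, 2.8], [-0.68, 2.1], [0.12, 2.68], [-1.39, 4.53], [0.16, 2.79], [-2.81, 2.81]. Speed limits (rad/s): [1.89, 1.89, 2.22, 3.01, 3.01, 3.01].

INTERFACE

Orientations are given as [roll, pitch, yaw] about the fixed x, y, z axes, in that order (R = Rz(yaw) Ry(pitch) Rx(roll)).
In Python, from workcell import status, read_camera, camera_model, r gives the robot as it stands.
- The arm moves only by the tool apply_moves, never from a script. Its argument "increments" is a list of rows, each a list of 5 numbers: the finger opening in m, from 0 to 0.0854, then the shift along the tool's x, y, z in m, then the turn about the tool's y in degrees. A call has 1 to 5 rows; each row is the pose to reach, as a shift and turn from the pose commanded when the call began, along the tool's axes at that moment; what a row does not reach only later rows make up. A row lasts 1/10 s, in which the tool goes at most 50 mm and 8.59 degrees, less where a joint would pass 70% of its speed; a pose out of reach is approached as far as the arm can. A call with a gripper value outside its range is refused whole. The fingers move at their own pace and stop on an object; "squeeze" is the grip in N (left out, the last holds). Time passes only in rows, so rows that repeat a pose let the fingers close. It gives the time, the measured TCP pose, the force and the opening at its end, in the units of the state.
- status.get_state(): the state, without advancing time (a new reading comes with each control period).
- read_camera(name): name is "scene" or "side" or "wrist"; returns the picture (420x560x3 uint8, red, green, blue); there is no depth.
- camera_model(name): a dict with "camera_matrix" (3x3 intrinsics, pixels), "R" (3x3) and "t" (3): a world point X has camera coordinates R X + t. Camera axes: x right, y down, z forward; pixel columns grow to the right and rows downward; lengths in m; the calibration is good to about 2 mm. A picture is of the moment at which its call begins: read the wrist's pose just before it. camera_model takes no time and is no camera call; for the wrist camera it gives the pose at the moment of the call.
- r.finish_job(): hands the job in, once; it reports no verdict.
The state is a dict: "t": time; "joints": joint angles; "qvel": joint speeds; "joint_torque": joint torques, N m; "tool_pos": TCP position; "orientation": TCP orientation; "wrist_force": force on the tool from outside, world axes, zero at the start; "wrist_torque": the same for the moment, N m; "grip_width": opening from 0.0 (shut) to 1.0 (fully open).
Only numpy, scipy, OpenCV 4.12 (cv2) and the standard library are available. Lean on these libraries where they do the work, as an engineer would, in place of code of your own. Each camera call takes 0.05 s, during which the arm holds its last target.

## Working session

There is one attempt and no reset: what is moved stays moved. The work goes in short steps, Python scripts to look and compute and a tool call to move; the robot and the scene stay as the last step left them, time stands still between calls to the robot, and variables do not carry over. Pictures are saved under pics/ and viewed, and the job is handed in when it is done.

Besides the shell and the picture viewer there is one more tool, called after "Emit:" as name(argument=value, ...), one argument or row to a line, values as JSON. apply_moves: Moves the arm, as the interface text tells. Its arguments: {"type":"object","properties":{"increments":{"type":"array","items":{"type":"array","items":{"type":"number"}}},"squeeze":{"type":"number"}},"required":["increments"]}

```bash
ls; mkdir -p pics
python3 - <<'E'
from workcell import status, read_camera, camera_model, r
import cv2, numpy as np
print(status.get_state()); print(r.grip_depth)
for n in ["scene","side","wrist"]:
    m=camera_model(n); im=read_camera(n)
    cv2.imwrite(f"pics/{n}0.png",im[:,:,::-1]); print(n,m)
E
```

```text
pics
{'t': 0.0, 'joints': array([-1.33983205e-01,  1.50965121e-01,  1.43800931e+00,  3.34196776e-05,
        1.55379455e+00, -1.34034417e-01]), 'qvel': array([ 0.00022691,  0.00016544,  0.00024201, -0.00136146,  0.00024002,
        0.00041036]), 'joint_torque': array([ 9.08163997e-05, -7.13061190e+01, -5.70858908e+01, -1.86872212e-04,
        9.14935896e-03,  2.21375326e-04]), 'tool_pos': array([5.74722336e-01, 3.93212503e-05, 1.96198190e-01]), 'orientation': array([-1.57195764e+00,  1.90311171e-04, -1.57074581e+00]), 'wrist_force': array([-0.5902051 , -0.29522923, -0.43061051]), 'wrist_torque': array([-0.0431443 , -0.01512628, -0.01061073]), 'grip_width': 1.001494572793795}
-0.0187
scene {'camera_matrix': array([[444.25713915,   0.        , 268.80577773],
       [  0.        , 444.25713915, 209.03797965],
       [  0.        ,   0.        ,   1.        ]]), 'R': array([[ 0.20204174,  0.97936798,  0.00418258],
       [ 0.72674178, -0.14705987, -0.67098419],
       [-0.65652534,  0.13860647, -0.74145986]]), 't': array([-0.08233245, -0.34889844,  1.48398649])}
side {'camera_matrix': array([[404.26356258,   0.        , 278.83482159],
       [  0.        , 404.26356258, 199.37042419],
       [  0.        ,   0.        ,   1.        ]]), 'R': array([[ 0.85342713, -0.52111543, -0.01004179],
       [-0.25260765, -0.39668796, -0.88251234],
       [ 0.45590734,  0.75569661, -0.47018201]]), 't': array([-0.49732535,  0.21083981,  0.80128857])}
wrist {'camera_matrix': array([[365.7717274 ,   0.        , 276.14851746],
       [  0.        , 365.7717274 , 204.23468549],
       [  0.        ,   0.        ,   1.        ]]), 'R': array([[ 9.99999299e-01, -1.00621037e-03, -6.23528841e-04],
       [-7.99589425e-04, -9.62581559e-01,  2.70990963e-01],
       [-8.72871280e-04, -2.70990275e-01, -9.62581690e-01]]), 't': array([-0.57497098, -0.03464447,  0.37816901])}
```

View pics/scene0.png

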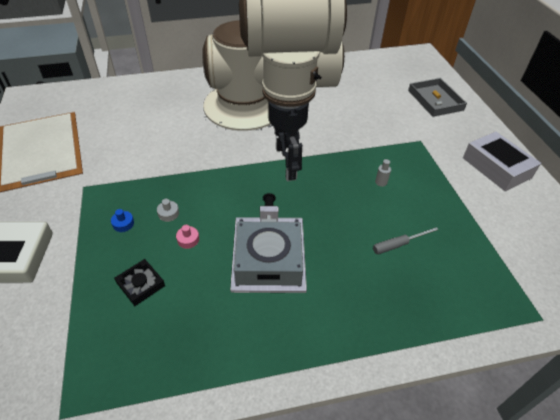

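View pics/side0.png

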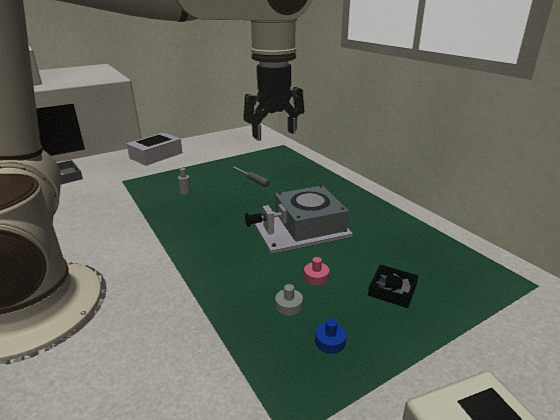

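View pics/wrist0.png

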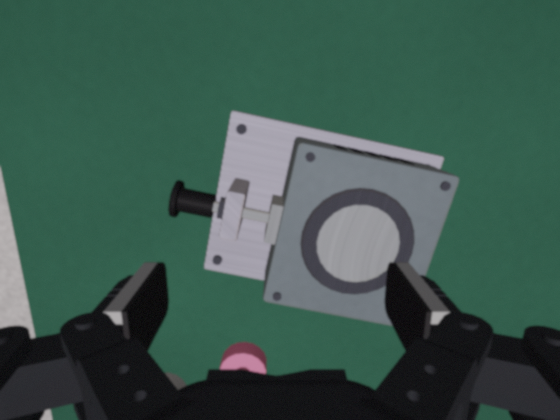

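```bash
cat > h.py <<'E'
from workcell import status, read_camera, camera_model, r
import cv2, numpy as np
def ray(m,uv,z):
    K,R,t=m["camera_matrix"],m["R"],m["t"]; c=-R.T@t
    d=R.T@np.linalg.solve(K,np.array([uv[0],uv[1],1.0])); return c+d*(z-c[2])/d[2]
def proj(m,X):
    p=m["camera_matrix"]@(m["R"]@np.asarray(X,float)+m["t"]); return p[:2]/p[2]
E
python3 - <<'E'
from h import *
m=camera_model("wrist")
for uv in [(310,157),(446,186),(277,296)]: print("screw",ray(m,uv,0.074))
print("cam",-m["R"].T@m["t"])
im=cv2.imread("pics/wrist0.png"); cv2.imwrite("pics/wc.png",cv2.resize(im[100:340,150:480],None,fx=2.4,fy=2.4,interpolation=cv2.INTER_CUBIC))
s=camera_model("scene"); print("disc knobtop",ray(s,(167,202),0.048),"disc", ray(s,(167.5,211),0.02))
im=cv2.imread("pics/scene0.png"); cv2.imwrite("pics/sc.png",cv2.resize(im[180:300,90:310],None,fx=3.6,fy=3.6,interpolation=cv2.INTER_CUBIC))
E
```

```text
screw [0.60284709 0.02453582 0.074     ]
screw [7.17347648e-01 7.78759227e-05 7.40000000e-02]
screw [ 0.57574763 -0.10281633  0.074     ]
cam [0.57528329 0.06855208 0.37312665]
disc knobtop [ 0.44543225 -0.26976056  0.048     ] disc [ 0.45014435 -0.27332617  0.02      ]
```

View pics/wc.png

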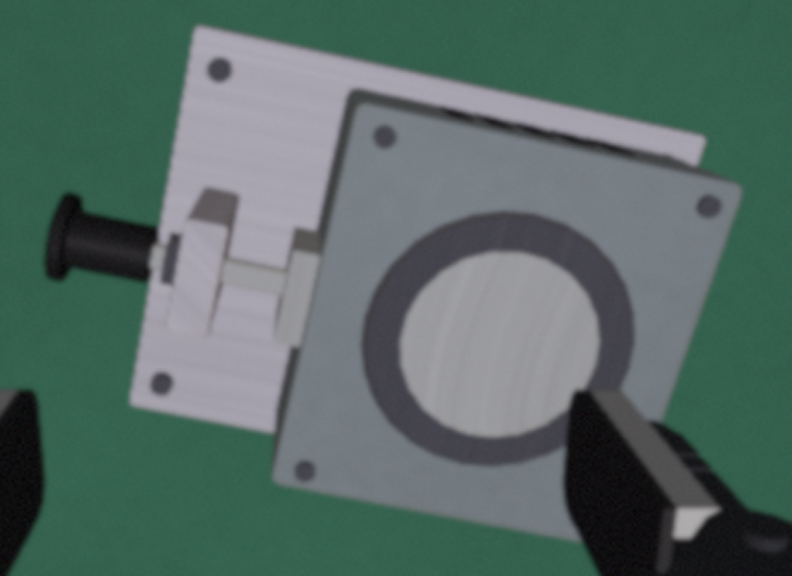

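View pics/sc.png

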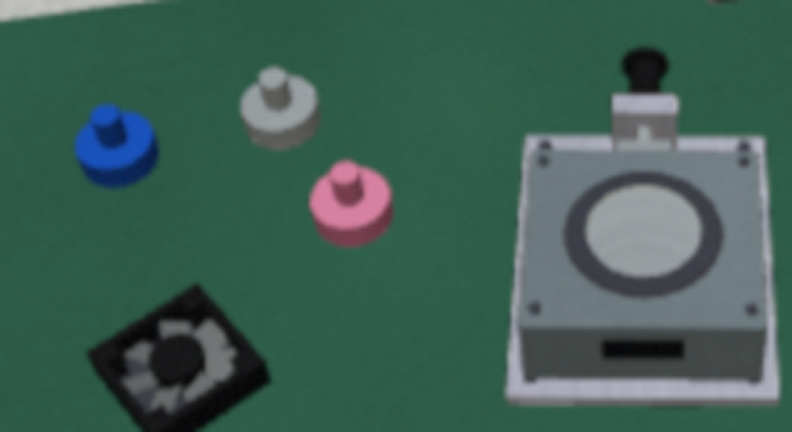

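Emit:
apply_moves(
  increments=[
    [0.085, 0.03, 0, -0.014, -8],
    [0.085, 0.06, 0, -0.028, -16],
    [0.085, 0.09, 0, -0.042, -24],
    [0.085, 0.12, 0, -0.056, -32],
    [0.085, 0.15, 0, -0.07, -40],
  ],
)

```text
t: 0.65
tool_pos: [0.5042, -0.151, 0.1966]
orientation: [-1.571, 0.0, -0.867]
wrist_force: [1.2, -0.5, 0.9]
grip_width: 1.001
```

```bash
cat >> h.py <<'E'
from scipy.spatial.transform import Rotation as Ro
def plan(tgt,head=None):
    s=status.get_state(); R=Ro.from_euler('xyz',s["orientation"]).as_matrix()
    h=np.degrees(np.arctan2(R[1,0],R[0,0]))  # heading of tool x
    print("t",round(s["t"],2),"tcp",s["tool_pos"].round(4),"xhead",h.round(2),"tilt",np.degrees(np.arccos(-R[2,1])).round(2),"w",round(s["grip_width"]*.0854,4),"F",s["wrist_force"].round(2))
    if tgt is not None: print("shift",(R.T@(np.array(tgt)-s["tool_pos"])).round(4))
    if head is not None: print("turn",round(-(head-h),2))
E
python3 - <<'E'
from h import *
plan((0.447,-0.271,0.19),-12.05)
s=camera_model("scene")
for uv in [(187,237),(122,220)]:print(ray(s,uv,.02))
E
```

```text
t 0.65 tcp [ 0.5042 -0.151   0.1966] xhead -49.66 tilt 0.02 w 0.0855 F [ 1.19 -0.51  0.89]
shift [ 0.0545  0.0066 -0.1212]
turn -37.61
[ 0.54519041 -0.23139248  0.02      ]
[ 0.45815555 -0.38667422  0.02      ]
```

Emit:
apply_moves(
  increments=[
    [0.085, 0.011, 0, -0.024, -8],
    [0.085, 0.022, 0, -0.048, -16],
    [0.085, 0.033, 0, -0.072, -24],
    [0.085, 0.044, 0, -0.096, -32],
    [0.085, 0.054, 0, -0.121, -38],
  ],
)

```text
t: 1.15
tool_pos: [0.4464, -0.27, 0.1966]
orientation: [-1.571, 0.0, -0.204]
wrist_force: [0.2, -0.2, -0.2]
grip_width: 0.998
```

Run:
```python
from h import *
plan((0.447,-0.271,0.19),-12.05)
m=camera_model("wrist"); im=read_camera("wrist"); np.save("m1.npy",m,allow_pickle=True)
cv2.imwrite("pics/w1.png",im[:,:,::-1])
```

```text
t 1.15 tcp [ 0.4464 -0.27    0.1966] xhead -11.67 tilt 0.02 w 0.0852 F [ 0.24 -0.2  -0.21]
shift [ 0.0008  0.0066 -0.0008]
turn 0.38
```

View pics/w1.png

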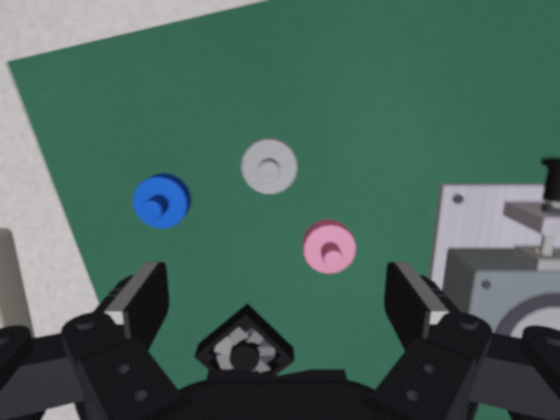

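Run:
```python
from h import *
m=np.load("m1.npy",allow_pickle=True).item()
im=cv2.imread("pics/w1.png"); c=im[120:215,220:320]
hsv=cv2.cvtColor(c,cv2.COLOR_BGR2HSV); mask=((hsv[...,1]<60)).astype(np.uint8)
cs,_=cv2.findContours(mask,cv2.RETR_EXTERNAL,cv2.CHAIN_APPROX_NONE); k=max(cs,key=cv2.contourArea)
M=cv2.moments(k); print("centroid",M['m10']/M['m00']+220,M['m01']/M['m00']+120,cv2.minEnclosingCircle(k))
(x,y),ax,_=cv2.fitEllipse(k); print("ell",x+220,y+120,ax, ray(m,(x+220,y+120),.011))
cv2.imwrite("pics/w1c.png",cv2.resize(c,None,fx=6,fy=6,interpolation=cv2.INTER_CUBIC))
print(proj(m,(0.447,-0.271,.048)))
```

```text
centroid 268.9162676243682 165.86791699920192 ((48.882442474365234, 46.009239196777344), 28.89952850341797)
ell 268.913028717041 165.86553192138672 (56.265201568603516, 56.74067306518555) [ 0.43891684 -0.27600553  0.011     ]
[275.37085387 180.31687573]
```

View pics/w1c.png

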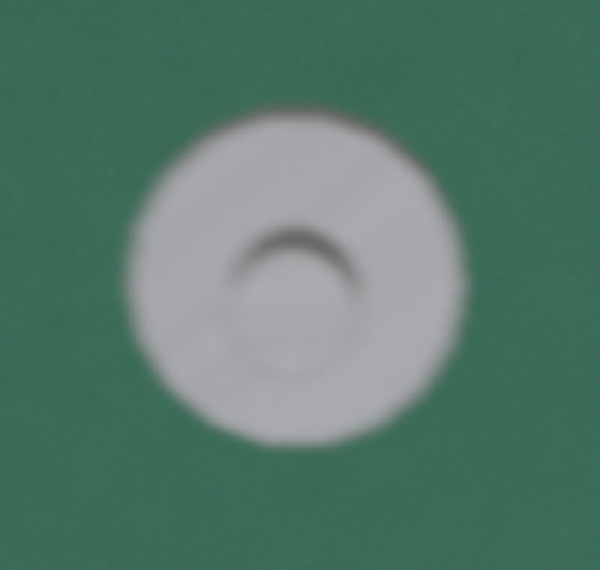

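Run:
```python
from h import *
m=np.load("m1.npy",allow_pickle=True).item()
print(ray(m,(269.2,172.3),.048),ray(m,(269.2,166.3),.022))
plan((0.4395,-0.276,0.1),-12.05)
```

```text
[ 0.43864781 -0.27494636  0.048     ] [ 0.43759075 -0.2752191   0.022     ]
t 1.2 tcp [ 0.4449 -0.2728  0.1965] xhead -11.32 tilt 0.09 w 0.0852 F [-1.71 -3.29 -0.75]
shift [-0.0045  0.0965 -0.0041]
turn 0.73
```

Emit:
apply_moves(
  increments=[
    [0.05, -0.004, 0.04, -0.002, 0],
    [0.05, -0.006, 0.08, -0.003, 0],
    [0.05, -0.006, 0.095, -0.003, 0],
    [0.05, -0.006, 0.095, -0.003, 0],
  ],
  squeeze=40,
)

```text
t: 1.6
tool_pos: [0.4394, -0.27, 0.0995]
orientation: [-1.569, 0.004, -0.21]
wrist_force: [-0.7, 0.8, 0.8]
grip_width: 0.588
```

Run:
```python
from h import *
plan((0.4382,-0.275,0.1),-12.05)
m=camera_model("wrist"); im=read_camera("wrist"); np.save("m2.npy",m,allow_pickle=True)
cv2.imwrite("pics/w2.png",im[:,:,::-1])
print(proj(m,(0.4382,-0.275,.048)))
```

```text
t 1.6 tcp [ 0.4394 -0.27    0.0995] xhead -12.02 tilt 0.24 w 0.0502 F [-0.75  0.76  0.81]
shift [-0.0001 -0.0005 -0.0051]
turn 0.03
[268.26754834 210.18728392]
```

View pics/w2.png

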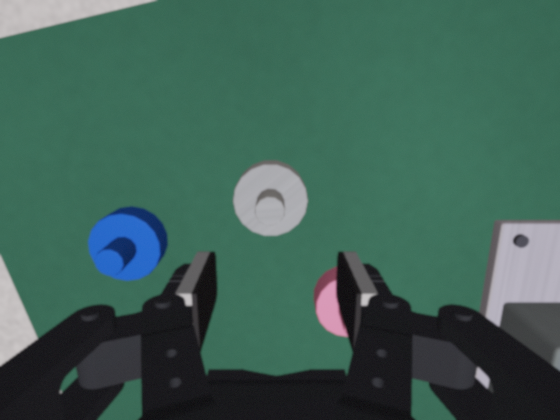

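Emit:
apply_moves(
  increments=[
    [0.05, 0, 0.02, -0.004, 0],
    [0.05, 0, 0.045, -0.004, 0],
    [0.05, 0, 0.065, -0.004, 0],
    [0.05, 0, 0.0735, -0.004, 0],
    [0.05, 0, 0.0735, -0.004, 0],
  ],
)

```text
t: 2.15
tool_pos: [0.4398, -0.2748, 0.0285]
orientation: [-1.571, 0.0, -0.209]
wrist_force: [0.3, 0.6, 0.4]
grip_width: 0.585
```

Run:
```python
from h import *
plan((0.4384,-0.274,0.025),-12.05)
m=camera_model("wrist"); im=read_camera("wrist"); np.save("m3.npy",m,allow_pickle=True)
cv2.imwrite("pics/w3.png",im[:,:,::-1])
print(proj(m,(0.4384,-0.274,.048)))
```

```text
t 2.15 tcp [ 0.4398 -0.2748  0.0285] xhead -12.0 tilt 0.02 w 0.05 F [0.31 0.64 0.43]
shift [-0.0015  0.0035  0.0005]
turn 0.05
[277.29750219 250.6775473 ]
```

View pics/w3.png

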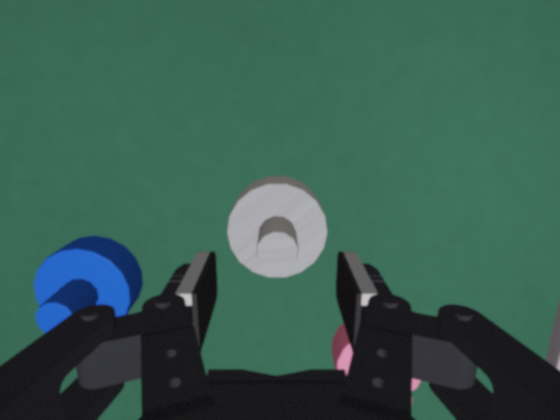

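Run:
```python
from h import *
im=cv2.imread("pics/w3.png")
c=im[170:290,215:345]; c=cv2.convertScaleAbs(c,alpha=1.5,beta=-60)
cv2.imwrite("pics/w3c.png",cv2.resize(c,None,fx=5,fy=5,interpolation=cv2.INTER_CUBIC))
```

```text
(no output)
```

View pics/w3c.png

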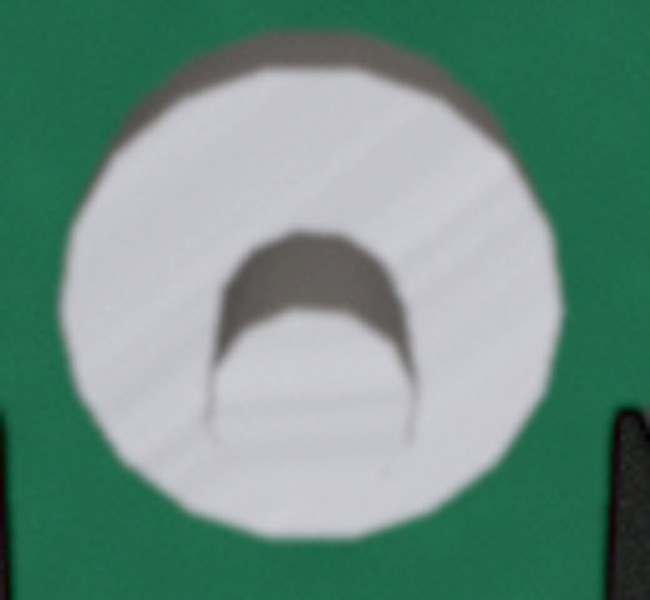

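Emit:
apply_moves(
  increments=[
    [0.04, -0.0015, 0.0035, 0.0005, 0],
    [0.012, -0.0015, 0.0035, 0.0005, 0],
    [0.012, -0.0015, 0.0035, 0.0005, 0],
    [0.012, -0.0015, 0.0035, 0.0005, 0],
    [0.012, -0.0015, 0.0035, 0.0005, 0],
  ],
)

```text
t: 2.7
tool_pos: [0.4384, -0.274, 0.025]
orientation: [-1.571, -0.0, -0.209]
wrist_force: [0.1, 0.1, 0.5]
grip_width: 0.14
```

Run:
```python
from h import *
plan((0.4384,-0.274,0.025),-12.05)
m=camera_model("wrist"); im=read_camera("wrist")
cv2.imwrite("pics/w4.png",im[:,:,::-1])
```

```text
t 2.7 tcp [ 0.4384 -0.274   0.025 ] xhead -12.0 tilt 0.01 w 0.012 F [0.06 0.1  0.49]
shift [ 0. -0.  0.]
turn 0.05
```

View pics/w4.png

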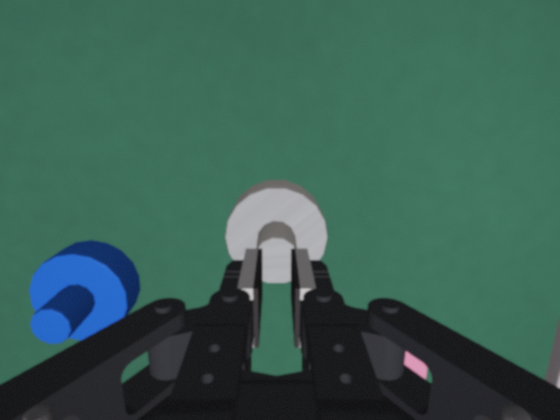

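Run:
```python
from h import *
im=cv2.imread("pics/w4.png")
c=im[170:370,200:350]; c=cv2.convertScaleAbs(c,alpha=1.5,beta=-20)
a=cv2.resize(c,None,fx=3,fy=3,interpolation=cv2.INTER_CUBIC)
im=read_camera("side")[:,:,::-1]; cv2.imwrite("pics/s4.png",im)
b=cv2.resize(im[215:315,240:340],None,fx=5,fy=5,interpolation=cv2.INTER_CUBIC)
cv2.imwrite("pics/w4c.png",a);cv2.imwrite("pics/s4c.png",b)
```

```text
(no output)
```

View pics/w4c.png

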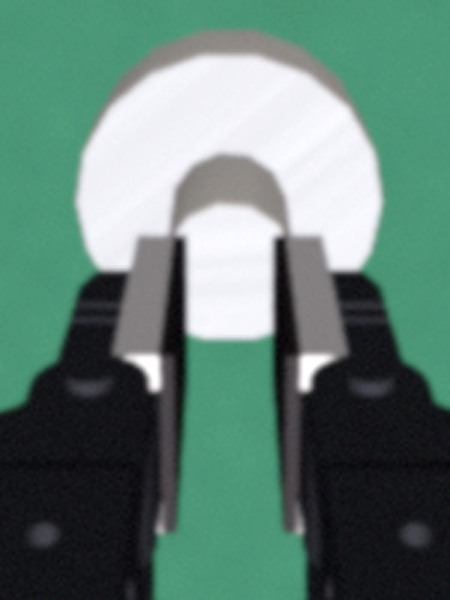

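View pics/s4c.png

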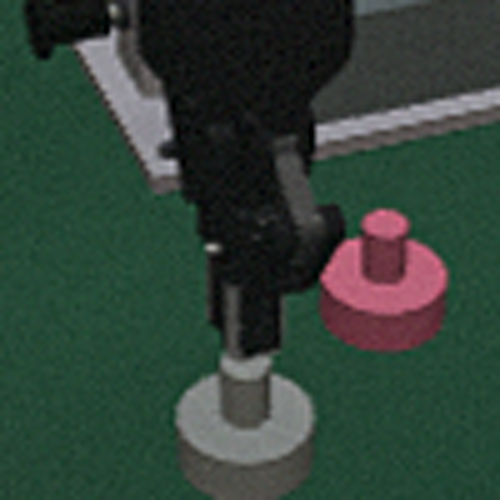

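Run:
```python
from h import *
m=camera_model("wrist"); s=camera_model("side")
ex=np.array([np.cos(np.radians(-12)),np.sin(np.radians(-12)),0]); ez=np.array([-ex[1],ex[0],0])
for z in (.025,.03,.035,.04,.045,.05,.055):
  for a,b in((-.011,-.006),(-.011,.006),(0.011,.006)):
    X=np.array([.4384,-.274,z])+a*ex+b*ez
    w=(proj(m,X)-[200,170])*3; q=(proj(s,X)-[240,215])*5
    print(z,a,b,w.round(),q.round())
print(-s["R"].T@s["t"])
```

```text
0.025 -0.011 -0.006 [193. 146.] [223. 421.]
0.025 -0.011 0.006 [264. 146.] [212. 401.]
0.025 0.011 0.006 [263. 266.] [265. 388.]
0.03 -0.011 -0.006 [192. 155.] [223. 411.]
0.03 -0.011 0.006 [265. 155.] [212. 391.]
0.03 0.011 0.006 [264. 278.] [265. 378.]
0.035 -0.011 -0.006 [191. 165.] [223. 401.]
0.035 -0.011 0.006 [266. 165.] [212. 381.]
0.035 0.011 0.006 [265. 291.] [265. 368.]
0.04 -0.011 -0.006 [190. 175.] [223. 391.]
0.04 -0.011 0.006 [267. 175.] [212. 371.]
0.04 0.011 0.006 [266. 304.] [265. 358.]
0.045 -0.011 -0.006 [189. 186.] [223. 381.]
0.045 -0.011 0.006 [268. 186.] [212. 361.]
0.045 0.011 0.006 [267. 318.] [265. 348.]
0.05 -0.011 -0.006 [188. 198.] [223. 370.]
0.05 -0.011 0.006 [269. 198.] [212. 351.]
0.05 0.011 0.006 [268. 333.] [266. 338.]
0.055 -0.011 -0.006 [187. 211.] [223. 360.]
0.055 -0.011 0.006 [271. 210.] [212. 340.]
0.055 0.011 0.006 [269. 349.] [266. 327.]
[ 0.11237736 -0.78105736  0.55782617]
```

Emit:
apply_moves(
  increments=[
    [0.045, 0, 0, 0, 0],
    [0.045, 0, 0, 0, 0],
    [0.045, 0, 0.005, 0, 0],
    [0.045, 0, 0.012, 0, 0],
    [0.045, 0, 0.012, 0, 0],
  ],
)

```text
t: 3.3
tool_pos: [0.4377, -0.2735, 0.0115]
orientation: [-1.57, 0.002, -0.209]
wrist_force: [0.4, 0.3, 0.4]
grip_width: 0.525
```

Run:
```python
from h import *
plan((0.4384,-0.274,0.025),-12.05)
im=read_camera("wrist")
cv2.imwrite("pics/w5.png",im[:,:,::-1])
im=read_camera("side")[:,:,::-1]
b=cv2.resize(im[205:315,230:350],None,fx=5,fy=5,interpolation=cv2.INTER_CUBIC)
cv2.imwrite("pics/s5c.png",cv2.convertScaleAbs(b,alpha=1.6))
```

```text
t 3.3 tcp [ 0.4377 -0.2735  0.0115] xhead -12.0 tilt 0.11 w 0.0449 F [0.36 0.29 0.43]
shift [ 0.0007 -0.0135 -0.0003]
turn 0.05
```

View pics/w5.png

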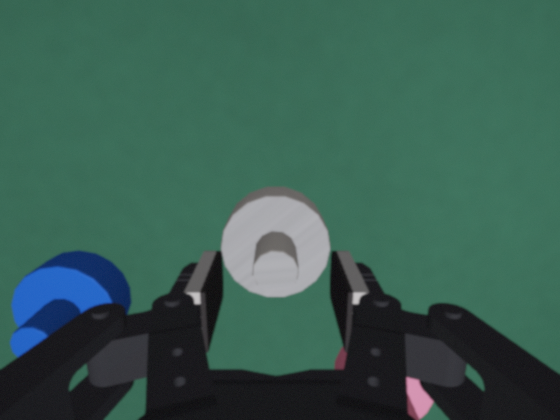

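View pics/s5c.png

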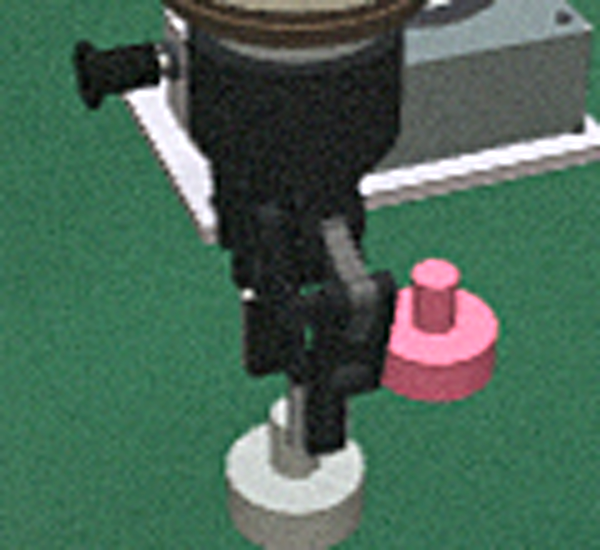

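Run:
```python
from h import *
m=camera_model("wrist"); s=camera_model("side")
ex=np.array([np.cos(np.radians(-12)),np.sin(np.radians(-12)),0]); ez=np.array([-ex[1],ex[0],0])
for z in (.0115,.03,.04,.05,.06):
  for a,b in((-.011,-.0225),(.011,-.0225),(-.011,.0225),(.011,.0225)):
    X=np.array([.4384,-.274,z])+a*ex+b*ez
    q=(proj(s,X)-[230,205])*5
    print(z,a,b,proj(m,X).round(),q.round())
```

```text
0.0115 -0.011 -0.0225 [232. 218.] [288. 526.]
0.0115 0.011 -0.0225 [233. 258.] [342. 512.]
0.0115 -0.011 0.0225 [320. 218.] [248. 451.]
0.0115 0.011 0.0225 [319. 258.] [300. 438.]
0.03 -0.011 -0.0225 [227. 231.] [288. 489.]
0.03 0.011 -0.0225 [229. 274.] [342. 475.]
0.03 -0.011 0.0225 [325. 231.] [248. 414.]
0.03 0.011 0.0225 [323. 274.] [300. 402.]
0.04 -0.011 -0.0225 [224. 239.] [288. 469.]
0.04 0.011 -0.0225 [226. 284.] [343. 455.]
0.04 -0.011 0.0225 [328. 238.] [248. 395.]
0.04 0.011 0.0225 [326. 284.] [300. 382.]
0.05 -0.011 -0.0225 [221. 247.] [288. 448.]
0.05 0.011 -0.0225 [223. 296.] [343. 434.]
0.05 -0.011 0.0225 [331. 247.] [247. 374.]
0.05 0.011 0.0225 [329. 295.] [300. 362.]
0.06 -0.011 -0.0225 [217. 257.] [288. 427.]
0.06 0.011 -0.0225 [220. 308.] [343. 414.]
0.06 -0.011 0.0225 [335. 257.] [247. 354.]
0.06 0.011 0.0225 [332. 308.] [300. 342.]
```

Emit:
apply_moves(
  increments=[
    [0.045, 0.0005, 0.006, 0, 0],
    [0.045, 0.0005, 0.012, 0, 0],
    [0.045, 0.0005, 0.017, 0, 0],
    [0.045, 0.0005, 0.02, 0, 0],
    [0.045, 0.0005, 0.02, 0, 0],
  ],
)

```text
t: 3.9
tool_pos: [0.4385, -0.2739, -0.0078]
orientation: [-1.57, 0.001, -0.209]
wrist_force: [0.3, -0.2, -1.0]
grip_width: 0.531
```

Run:
```python
from h import *
plan((0.4384,-0.274,-0.0105),-12.05)
im=read_camera("side")[:,:,::-1]
b=cv2.resize(im[205:315,230:350],None,fx=5,fy=5,interpolation=cv2.INTER_CUBIC)
cv2.imwrite("pics/s6c.png",cv2.convertScaleAbs(b,alpha=1.6))
```

```text
t 3.9 tcp [ 0.4385 -0.2739 -0.0078] xhead -12.0 tilt 0.06 w 0.0454 F [ 0.32 -0.23 -0.96]
shift [-0.0001  0.0027 -0.0001]
turn 0.05
```

View pics/s6c.png

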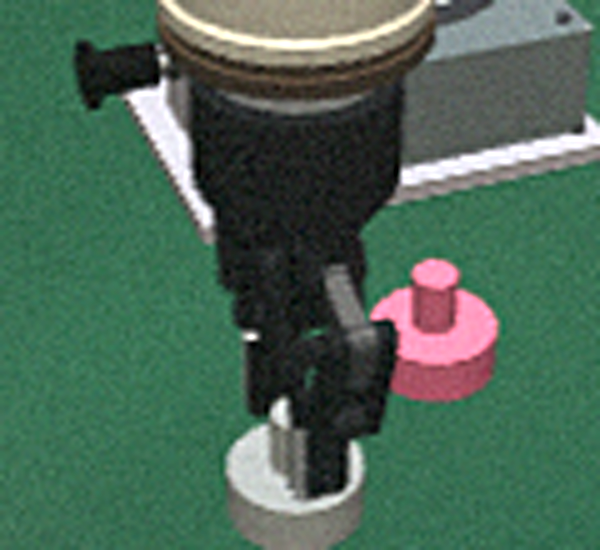

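Emit:
apply_moves(
  increments=[
    [0.015, 0, 0, 0, 0],
    [0.015, 0, 0, 0, 0],
    [0.015, 0, 0, 0, 0],
    [0.015, 0, 0, 0, 0],
    [0.015, 0, 0, 0, 0],
  ],
  squeeze=40,
)

```text
t: 4.45
tool_pos: [0.4389, -0.2743, -0.0068]
orientation: [-1.571, -0.0, -0.209]
wrist_force: [-1.5, 0.2, 5.5]
grip_width: 0.218
```

Run:
```python
from h import *
plan((0.4384,-0.274,-0.0105),-12.05)
im=read_camera("wrist")
cv2.imwrite("pics/w7.png",im[:,:,::-1])
```

```text
t 4.45 tcp [ 0.4389 -0.2743 -0.0068] xhead -12.0 tilt 0.03 w 0.0186 F [-1.48  0.24  5.46]
shift [-0.0005  0.0037  0.0001]
turn 0.05
```

View pics/w7.png

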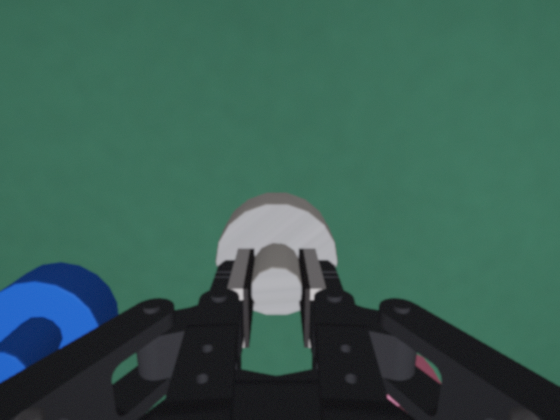

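Emit:
apply_moves(
  increments=[
    [0.015, 0, -0.01, 0, 0],
    [0.015, 0, -0.05, 0, 0],
    [0.015, 0, -0.1, 0, 0],
    [0.015, 0, -0.14, 0, 0],
    [0.015, 0, -0.15, 0, 0],
  ],
)

```text
t: 5.0
tool_pos: [0.44, -0.275, 0.1478]
orientation: [-1.574, -0.005, -0.209]
wrist_force: [0.3, 0.4, -3.5]
grip_width: 0.211
```

Run:
```python
from h import *
plan((0.6465,-0.0514,0.14),-12.05)
```

```text
t 5.0 tcp [ 0.44   -0.275   0.1478] xhead -11.99 tilt 0.36 w 0.018 F [ 0.35  0.38 -3.54]
shift [0.1555 0.0079 0.2616]
turn 0.06
```

Emit:
apply_moves(
  increments=[
    [0.015, 0.01, 0, 0.03, 0],
    [0.015, 0.02, 0, 0.07, 0],
    [0.015, 0.035, 0, 0.112, 0],
    [0.015, 0.05, 0, 0.15, 0],
    [0.015, 0.06, 0, 0.19, 0],
  ],
)

```text
t: 5.5
tool_pos: [0.5374, -0.0991, 0.142]
orientation: [-1.571, 0.001, -0.21]
wrist_force: [0.6, -0.7, -3.2]
grip_width: 0.219
```

Emit:
apply_moves(
  increments=[
    [0.015, 0.01, 0, 0.03, 0],
    [0.015, 0.02, 0, 0.06, 0],
    [0.015, 0.02, 0, 0.071, 0],
    [0.015, 0.02, 0, 0.071, 0],
    [0.015, 0.02, 0, 0.071, 0],
  ],
)

```text
t: 6.0
tool_pos: [0.5707, -0.0357, 0.1422]
orientation: [-1.571, 0.001, -0.209]
wrist_force: [-0.9, -1.4, -2.4]
grip_width: 0.218
```

Run:
```python
from h import *
plan((0.6465,-0.0514,0.14),-12.05)
m=camera_model("wrist"); im=read_camera("wrist"); np.save("m8.npy",m,allow_pickle=True)
cv2.imwrite("pics/w8.png",im[:,:,::-1])
plan((0.6465,-0.0514,0.14),-12.05)
```

```text
t 6.0 tcp [ 0.5707 -0.0357  0.1422] xhead -11.98 tilt 0.07 w 0.0186 F [-0.88 -1.35 -2.41]
shift [0.0774 0.0022 0.0004]
turn 0.07
t 6.05 tcp [ 0.5708 -0.0361  0.1424] xhead -12.03 tilt 0.05 w 0.0187 F [-0.12  0.45 -3.29]
shift [0.0772 0.0023 0.0008]
turn 0.02
```

View pics/w8.png

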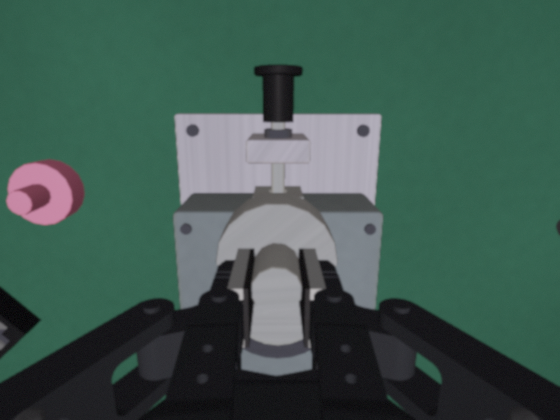

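Run:
```python
from h import *
m=np.load("m8.npy",allow_pickle=True).item()
im=cv2.imread("pics/w8.png",0)
def cen(u,v,w=8):
    p=255-im[v-w:v+w+1,u-w:u+w+1].astype(float); p=np.clip(p-np.percentile(p,60)-15,0,None)
    yy,xx=np.mgrid[-w:w+1,-w:w+1]; return u+(p*xx).sum()/p.sum(), v+(p*yy).sum()/p.sum()
P=[]
for (u,v),z in [((186,229),.074),((370,229),.074),((193,130),.012),((363,130),.012)]:
    c=cen(u,v); X=ray(m,c,z); P.append(X); print(c,X.round(4))
for i,d in ((0,.0585),(2,None)):
    e=P[i+1]-P[i]; yaw=np.arctan2(e[1],e[0])-np.pi/2; print("yaw",np.degrees(yaw),np.hypot(*e[:2]),"mid",(P[i]+P[i+1])/2)
    if d: print("dome",(P[i]+P[i+1])/2+d*np.array([np.cos(yaw),np.sin(yaw),0]))
# first view, refined
m0=dict(m)
```

```text
(np.float64(185.73826662827526), np.float64(228.2589979844515)) [ 0.5754 -0.1024  0.074 ]
(np.float64(369.4310239117106), np.float64(228.49724095646843)) [0.6027 0.0249 0.074 ]
(np.float64(192.17642573955473), np.float64(129.99832265934737)) [ 0.5117 -0.0942  0.012 ]
(np.float64(362.65644412990486), np.float64(130.2462058661634)) [0.5413 0.0433 0.012 ]
yaw -12.103822565071017 0.13024656793805578 mid [ 0.58901514 -0.03872764  0.074     ]
dome [ 0.64621464 -0.05099414  0.074     ]
yaw -12.121930564464636 0.1406638190125742 mid [ 0.52650856 -0.02542028  0.012     ]
```

Run:
```python
from h import *
m=np.load("m8.npy",allow_pickle=True).item()
im=cv2.imread("pics/w8.png")
tcp=np.array([.5707,-.0358,.1423])
th=np.linspace(0,2*np.pi,120)
o=cv2.resize(im[150:380,180:380],None,fx=3,fy=3,interpolation=cv2.INTER_CUBIC); o=cv2.convertScaleAbs(o,alpha=1.3)
for h,rr,col in ((.0068,.027,(0,0,255)),(.0288,.027,(0,255,0)),(.0548,.01,(255,0,0))):
    p=[(proj(m,tcp+[rr*np.cos(t),rr*np.sin(t),h])-[180,150])*3 for t in th]
    for q in p: cv2.circle(o,(int(q[0]),int(q[1])),1,col,-1)
cv2.imwrite("pics/w8c.png",o[:600])
```

```text
(no output)
```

View pics/w8c.png

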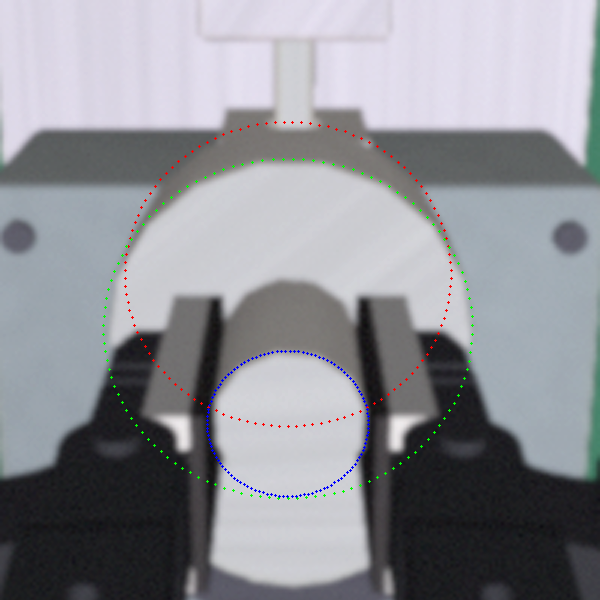

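Emit:
apply_moves(
  increments=[
    [0.015, 0.025, 0, 0.001, 0],
    [0.015, 0.055, 0, 0.001, 0],
    [0.015, 0.077, 0, 0.001, 0],
    [0.015, 0.077, 0.02, 0.001, 0],
    [0.015, 0.077, 0.04, 0.001, 0],
  ],
)

```text
t: 6.55
tool_pos: [0.647, -0.052, 0.1021]
orientation: [-1.571, -0.0, -0.211]
wrist_force: [-0.3, -1.0, -3.2]
grip_width: 0.213
```

Emit:
apply_moves(
  increments=[
    [0.015, 0, 0.01, 0, 0],
    [0.015, 0, 0.01, 0, 0],
    [0.015, 0, 0.01, 0, 0],
  ],
)

```text
t: 6.85
tool_pos: [0.6469, -0.0509, 0.0937]
orientation: [-1.571, -0.001, -0.21]
wrist_force: [0.4, -0.3, -3.8]
grip_width: 0.214
```

Run:
```python
from h import *
plan((0.6463,-0.0512,0.0822),-12.1)
m=camera_model("wrist"); im=read_camera("wrist"); np.save("m9.npy",m,allow_pickle=True)
cv2.imwrite("pics/w9.png",im[:,:,::-1])
im=read_camera("side")[:,:,::-1]; cv2.imwrite("pics/s9.png",im)
b=cv2.resize(im[160:260,255:365],None,fx=6,fy=6,interpolation=cv2.INTER_CUBIC)
cv2.imwrite("pics/s9c.png",cv2.convertScaleAbs(b,alpha=1.4))
plan((0.6463,-0.0512,0.0822),-12.1)
```

```text
t 6.85 tcp [ 0.6469 -0.0509  0.0937] xhead -12.03 tilt 0.04 w 0.0183 F [ 0.44 -0.27 -3.81]
shift [-0.0006  0.0115 -0.0004]
turn 0.07
t 6.95 tcp [ 0.6472 -0.0507  0.0941] xhead -12.01 tilt 0.09 w 0.0183 F [-0.23 -0.14 -2.87]
shift [-0.0008  0.0119 -0.0006]
turn 0.09
```

View pics/w9.png

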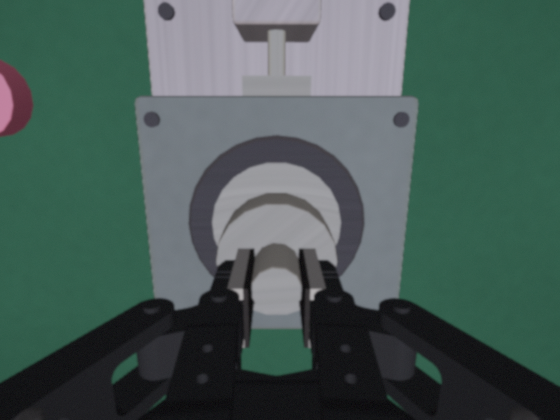

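View pics/s9c.png

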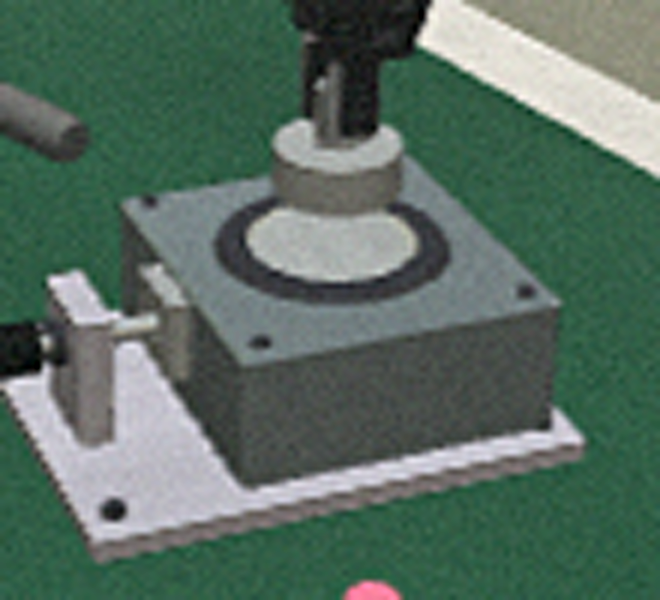

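Run:
```python
from h import *
m=np.load("m9.npy",allow_pickle=True).item()
im=cv2.imread("pics/w9.png",0)
def cen(u,v,w=9):
    p=255-im[v-w:v+w+1,u-w:u+w+1].astype(float); p=np.clip(p-np.percentile(p,60)-15,0,None)
    yy,xx=np.mgrid[-w:w+1,-w:w+1]; return u+(p*xx).sum()/p.sum(), v+(p*yy).sum()/p.sum()
a,b=[ray(m,cen(*c),.074) for c in((152,119),(401,119))]
e=b-a; yaw=np.arctan2(e[1],e[0])-np.pi/2; print(np.degrees(yaw),np.hypot(*e[:2]),"dome",(a+b)/2+.0585*np.array([np.cos(yaw),np.sin(yaw),0]))
# ring boundary radii from sampled points: ring outer & inner edges along columns/rows in world
D=np.array([.6463,-.0512,.074])
for deg in range(110,310,10):
    d=np.array([np.cos(np.radians(deg)),np.sin(np.radians(deg)),0])
    rs=np.arange(.03,.075,.00025); v=np.array([cv2.getRectSubPix(im.astype(np.float32),(1,1),tuple(map(float,proj(m,D+r_*d))))[0,0] for r_ in rs])
    g=np.gradient(cv2.GaussianBlur(v.reshape(1,-1),(0,0),3)[0]); 
    print(deg,"in",rs[10:-10][g[10:-10].argmin()],"out",rs[10:-10][g[10:-10].argmax()],round(g.max(),1))
```

```text
nan nan dome [nan nan nan]
110 in 0.036500000000000005 out 0.05000000000000002 6.3
120 in 0.036250000000000004 out 0.05025000000000002 6.2
130 in 0.036500000000000005 out 0.05050000000000002 6.1
140 in 0.036250000000000004 out 0.05050000000000002 6.0
150 in 0.036250000000000004 out 0.05025000000000002 6.3
160 in 0.036250000000000004 out 0.05025000000000002 6.2
170 in 0.036000000000000004 out 0.05050000000000002 6.0
180 in 0.036000000000000004 out 0.05050000000000002 6.1
190 in 0.036250000000000004 out 0.05000000000000002 5.9
200 in 0.036000000000000004 out 0.05000000000000002 6.1
210 in 0.036250000000000004 out 0.05000000000000002 5.9
220 in 0.036000000000000004 out 0.05000000000000002 5.8
230 in 0.036000000000000004 out 0.049750000000000016 5.8
240 in 0.036250000000000004 out 0.049500000000000016 5.8
250 in 0.036000000000000004 out 0.049500000000000016 5.6
260 in 0.036250000000000004 out 0.049250000000000016 5.5
270 in 0.036500000000000005 out 0.049250000000000016 5.4
280 in 0.036250000000000004 out 0.049000000000000016 5.1
290 in 0.04125000000000001 out 0.049000000000000016 5.2
300 in 0.03325 out 0.049500000000000016 6.1<stdin>:6: RuntimeWarning: invalid value encountered in scalar divide
```

Emit:
apply_moves(
  increments=[
    [0.015, -0.0006, 0.006, 0, 0],
    [0.015, -0.0006, 0.01, 0, 0],
    [0.015, -0.0006, 0.01, 0, 0],
    [0.015, -0.0006, 0.01, 0, 0],
  ],
)

```text
t: 7.35
tool_pos: [0.6462, -0.0502, 0.0827]
orientation: [-1.571, 0.0, -0.209]
wrist_force: [-0.2, 0.8, -3.7]
grip_width: 0.215
```

Run:
```python
from h import *
plan((0.6462,-0.0509,0.0822),-12.1)
im=read_camera("side")[:,:,::-1]
b=cv2.resize(im[160:240,275:365],None,fx=7,fy=7,interpolation=cv2.INTER_CUBIC)
cv2.imwrite("pics/s10c.png",cv2.convertScaleAbs(b,alpha=1.4))
plan((0.6462,-0.0509,0.0822),-12.1)
```

```text
t 7.35 tcp [ 0.6462 -0.0502  0.0827] xhead -11.99 tilt 0.02 w 0.0184 F [-0.19  0.79 -3.74]
shift [ 0.0002  0.0005 -0.0006]
turn 0.11
t 7.4 tcp [ 0.6462 -0.0503  0.0827] xhead -12.0 tilt 0.01 w 0.0184 F [ 0.11 -0.37 -3.01]
shift [ 0.0001  0.0005 -0.0006]
turn 0.1
```

View pics/s10c.png

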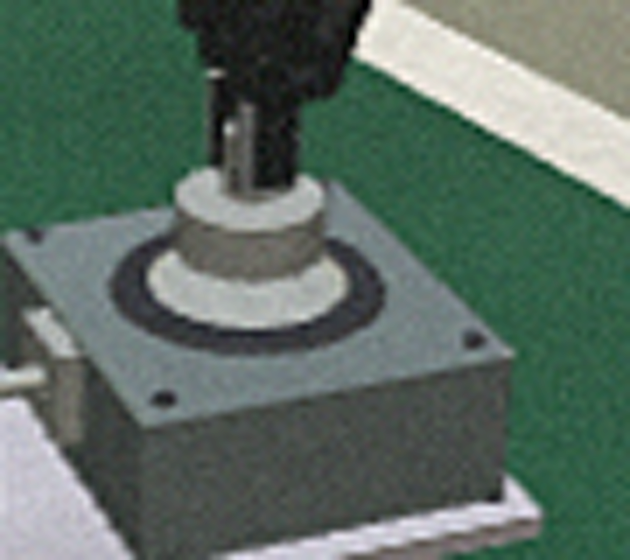

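Emit:
apply_moves(
  increments=[
    [0.015, 0, 0.0005, -0.0004, 0],
    [0.015, 0, 0.0005, -0.0004, 0],
  ],
)

```text
t: 7.6
tool_pos: [0.6461, -0.0507, 0.0822]
orientation: [-1.571, 0.0, -0.209]
wrist_force: [-0.5, -0.1, -3.3]
grip_width: 0.214
```

Emit:
apply_moves(
  increments=[
    [0.015, 0, 0.0005, 0, 0],
    [0.015, 0, 0.0005, 0, 0],
  ],
)

```text
t: 7.8
tool_pos: [0.6463, -0.0507, 0.0821]
orientation: [-1.571, -0.0, -0.209]
wrist_force: [-0.8, -0.3, 1.2]
grip_width: 0.217
```

Emit:
apply_moves(
  increments=[
    [0.015, 0, 0.0005, 0, 0],
    [0.015, 0, 0.0005, 0, 0],
  ],
)

```text
t: 8.0
tool_pos: [0.6465, -0.0508, 0.082]
orientation: [-1.571, -0.001, -0.209]
wrist_force: [-1.6, -0.1, 4.9]
grip_width: 0.216
```

Emit:
apply_moves(
  increments=[
    [0.015, 0, -0.0005, 0, 0],
    [0.015, 0, -0.0006, 0, 0],
  ],
)

```text
t: 8.2
tool_pos: [0.6462, -0.0507, 0.082]
orientation: [-1.571, -0.0, -0.209]
wrist_force: [-0.6, 0.1, 2.0]
grip_width: 0.217
```

Run:
```python
from h import *
plan((0.6462,-0.0509,0.0822),-12.1)
m=camera_model("wrist"); im=read_camera("wrist"); np.save("m11.npy",m,allow_pickle=True)
cv2.imwrite("pics/w11.png",im[:,:,::-1])
plan((0.6462,-0.0509,0.0822),-12.1)
```

```text
t 8.2 tcp [ 0.6462 -0.0507  0.082 ] xhead -12.0 tilt 0.01 w 0.0185 F [-0.55  0.08  2.03]
shift [-0.     -0.0002 -0.0002]
turn 0.1
t 8.25 tcp [ 0.6462 -0.0507  0.082 ] xhead -12.0 tilt 0.01 w 0.0184 F [ 0.26 -0.23  2.64]
shift [ 0.     -0.0002 -0.0002]
turn 0.1
```

View pics/w11.png

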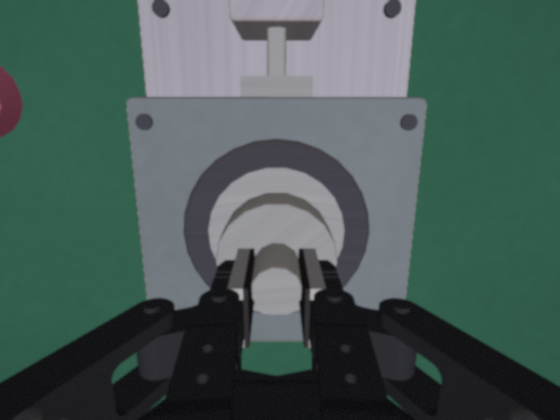

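Emit:
apply_moves(
  increments=[
    [0.015, 0, -0.0003, 0, 0],
    [0.015, 0, -0.0003, 0, 0],
  ],
  squeeze=20,
)

```text
t: 8.45
tool_pos: [0.6462, -0.0507, 0.0821]
orientation: [-1.571, 0.0, -0.209]
wrist_force: [-0.7, -0.8, 0.9]
grip_width: 0.214
```

Run:
```python
from h import *
plan((0.6462,-0.0509,0.0822),-12.1)
```

```text
t 8.45 tcp [ 0.6462 -0.0507  0.0821] xhead -12.0 tilt 0.01 w 0.0183 F [-0.66 -0.82  0.88]
shift [ 0.0001 -0.0001 -0.0002]
turn 0.1
```

Emit:
apply_moves(
  increments=[
    [0.03, 0, -0.0001, 0, 0],
    [0.05, 0, -0.0001, 0, 0],
    [0.06, 0, -0.0001, 0, 0],
    [0.06, 0, -0.0001, 0, 0],
    [0.06, 0, -0.0001, 0, 0],
  ],
)

```text
t: 8.95
tool_pos: [0.6461, -0.0507, 0.0822]
orientation: [-1.571, 0.0, -0.209]
wrist_force: [-0.4, 0.4, -0.7]
grip_width: 0.705
```

Run:
```python
from h import *
plan((0.6462,-0.0509,0.0822),-12.1)
im=read_camera("wrist")
cv2.imwrite("pics/w12.png",im[:,:,::-1])
im=read_camera("side")[:,:,::-1]
b=cv2.resize(im[160:240,275:365],None,fx=7,fy=7,interpolation=cv2.INTER_CUBIC)
cv2.imwrite("pics/s12c.png",cv2.convertScaleAbs(b,alpha=1.4))
```

```text
t 8.95 tcp [ 0.6461 -0.0507  0.0822] xhead -12.0 tilt 0.01 w 0.0602 F [-0.39  0.44 -0.75]
shift [ 0.0001  0.     -0.0002]
turn 0.1
```

View pics/w12.png

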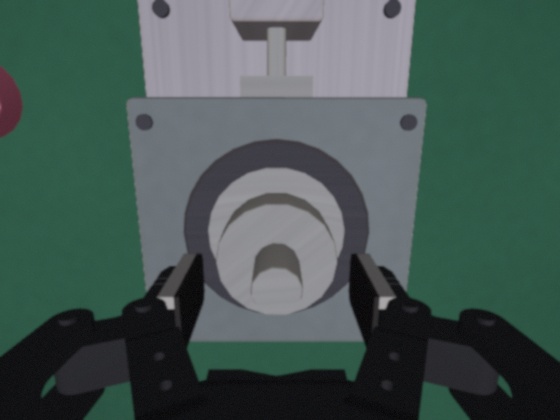

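View pics/s12c.png

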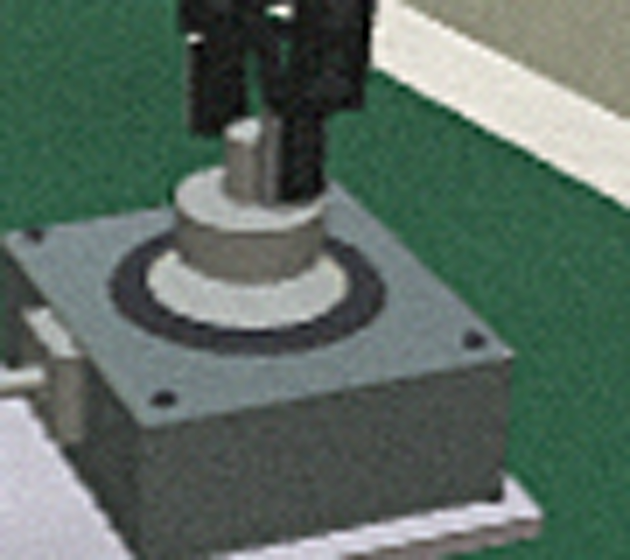

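Emit:
apply_moves(
  increments=[
    [0.07, 0, -0.005, 0, 0],
    [0.07, 0, -0.015, 0, 0],
    [0.07, 0, -0.035, 0, 0],
    [0.07, 0, -0.065, 0, 0],
    [0.07, 0, -0.085, 0, 0],
  ],
)

```text
t: 9.55
tool_pos: [0.6466, -0.0508, 0.1703]
orientation: [-1.571, -0.002, -0.209]
wrist_force: [-0.6, 0.6, 0.4]
grip_width: 0.822
```

Run:
```python
from h import *
kn=np.array([.6462,-.0509])-.147*np.array([np.cos(np.radians(12.1)),-np.sin(np.radians(12.1))]); print(kn)
plan((*kn,0.16),-12.1)
im=read_camera("wrist")
cv2.imwrite("pics/w13.png",im[:,:,::-1])
im=read_camera("side")[:,:,::-1]
b=cv2.resize(im[160:240,275:365],None,fx=7,fy=7,interpolation=cv2.INTER_CUBIC)
cv2.imwrite("pics/s13c.png",cv2.convertScaleAbs(b,alpha=1.4))
```

```text
[ 0.50246586 -0.02008607]
t 9.55 tcp [ 0.6466 -0.0508  0.1703] xhead -12.0 tilt 0.13 w 0.0702 F [-0.58  0.56  0.39]
shift [-1.474e-01  1.000e-02  1.000e-04]
turn 0.1
```

View pics/w13.png

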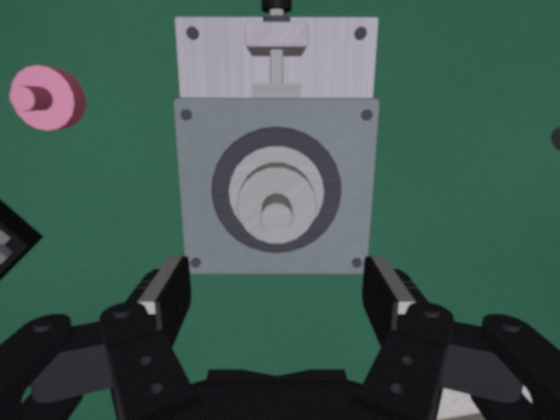

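View pics/s13c.png

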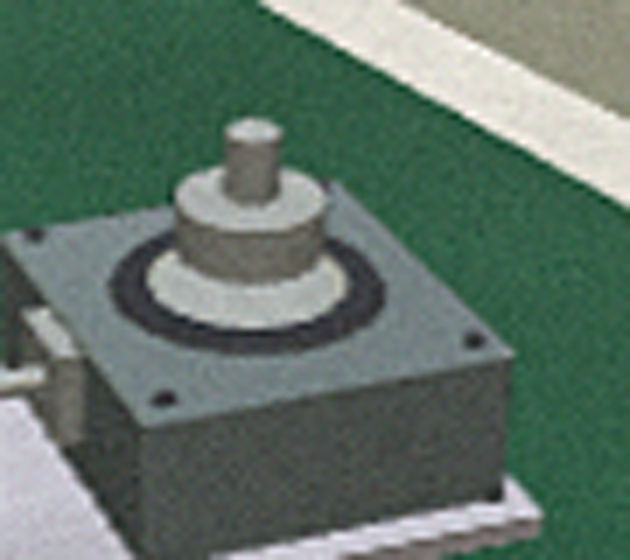

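Emit:
apply_moves(
  increments=[
    [0.06, -0.03, 0, 0, 0],
    [0.06, -0.07, 0, 0, 0],
    [0.06, -0.11, 0, 0, 0],
    [0.06, -0.14, 0, 0, 0],
    [0.06, -0.147, 0, 0, 0],
  ],
)

```text
t: 10.15
tool_pos: [0.5001, -0.0195, 0.1678]
orientation: [-1.571, -0.0, -0.209]
wrist_force: [0.6, 0.4, 1.2]
grip_width: 0.702
```

Emit:
apply_moves(
  increments=[
    [0.06, 0, 0.03, 0, 0],
    [0.06, 0, 0.06, 0, 0],
    [0.06, 0, 0.06, 0, 0],
  ],
)

```text
t: 10.45
tool_pos: [0.5009, -0.0199, 0.1041]
orientation: [-1.571, 0.005, -0.21]
wrist_force: [-0.3, -0.6, 0.2]
grip_width: 0.702
```

Run:
```python
from h import *
kn=(.5025,-.0201)
plan((*kn,0.00),-12.1)
m=camera_model("wrist");im=read_camera("wrist")
cv2.imwrite("pics/w14.png",im[:,:,::-1])
ex=np.array([.9778,-.2096,0])
for a in(.168,.162,.131): print(a,proj(m,np.array([.6462,-.0509,.052])-a*ex))
```

```text
t 10.45 tcp [ 0.5009 -0.0199  0.1041] xhead -12.0 tilt 0.3 w 0.06 F [-0.33 -0.62  0.2 ]
shift [0.0022 0.1041 0.0002]
turn 0.1
0.168 [276.55253342 181.0369626 ]
0.162 [276.54413836 190.18314017]
0.131 [276.50251552 235.53002555]
```

View pics/w14.png

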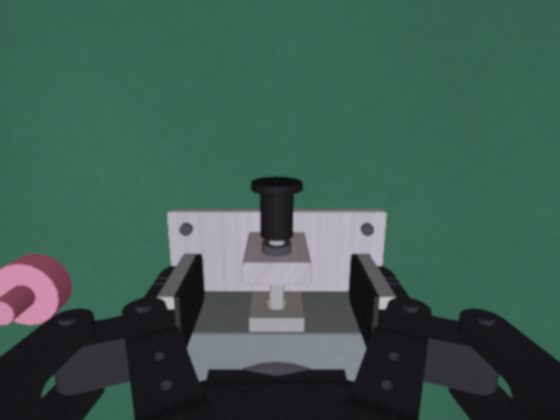

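Emit:
apply_moves(
  increments=[
    [0.06, 0.001, 0.03, 0, 0],
    [0.06, 0.001, 0.06, 0, 0],
    [0.06, 0.001, 0.07, 0, 0],
    [0.06, 0.001, 0.07, 0, 0],
  ],
)

```text
t: 10.9
tool_pos: [0.5035, -0.0204, 0.0375]
orientation: [-1.571, 0.001, -0.209]
wrist_force: [-0.7, 0.5, 0.0]
grip_width: 0.706
```

Run:
```python
from h import *
kn=(.5025,-.0201)
plan((*kn,-0.001),-12.1)
m=camera_model("wrist");im=read_camera("wrist")
cv2.imwrite("pics/w15.png",im[:,:,::-1])
plan((*kn,-0.001),-12.1)
```

```text
t 10.9 tcp [ 0.5035 -0.0204  0.0375] xhead -12.0 tilt 0.06 w 0.0603 F [-0.67  0.5   0.04]
shift [-0.001   0.0385  0.0001]
turn 0.1
t 10.95 tcp [ 0.5041 -0.0205  0.0385] xhead -12.0 tilt 0.03 w 0.0599 F [ 0.97  0.36 -0.02]
shift [-0.0016  0.0395  0.0001]
turn 0.1
```

View pics/w15.png

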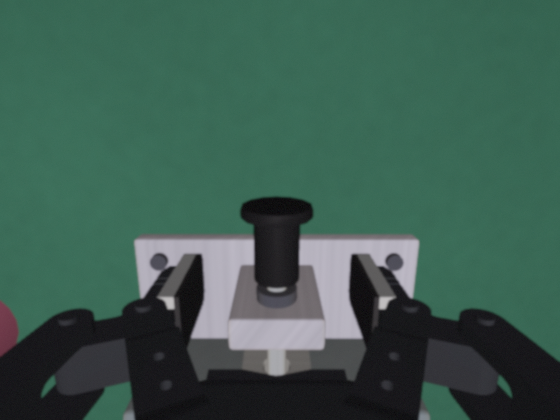

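Emit:
apply_moves(
  increments=[
    [0.06, -0.002, 0.012, 0, 0],
    [0.06, -0.002, 0.025, 0, 0],
    [0.06, -0.002, 0.035, 0, 0],
    [0.06, -0.002, 0.039, 0, 0],
    [0.06, -0.002, 0.039, 0, 0],
  ],
)

```text
t: 11.45
tool_pos: [0.501, -0.0199, -0.0024]
orientation: [-1.571, 0.001, -0.209]
wrist_force: [1.1, 0.3, -0.9]
grip_width: 0.703
```

Run:
```python
from h import *
kn=(.5025,-.0201)
plan((*kn,-0.001),-12.1)
im=read_camera("wrist")
cv2.imwrite("pics/w16.png",im[:,:,::-1])
im=read_camera("side")[:,:,::-1]
b=cv2.resize(im[150:260,220:360],None,fx=5,fy=5,interpolation=cv2.INTER_CUBIC)
cv2.imwrite("pics/s16c.png",cv2.convertScaleAbs(b,alpha=1.4))
```

```text
t 11.45 tcp [ 0.501  -0.0199 -0.0024] xhead -12.0 tilt 0.08 w 0.0601 F [ 1.1   0.3  -0.89]
shift [ 0.0015 -0.0014  0.0001]
turn 0.1
```

View pics/w16.png

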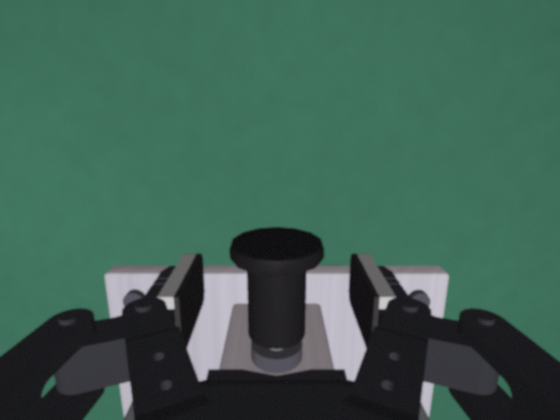

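View pics/s16c.png

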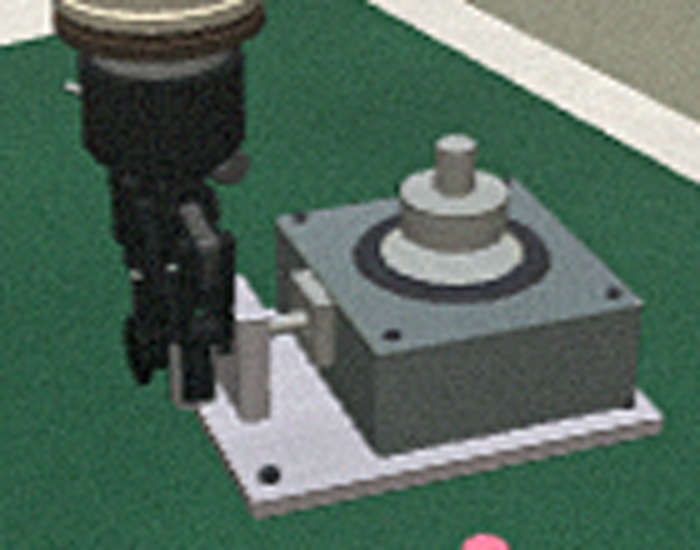

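Emit:
apply_moves(
  increments=[
    [0.015, 0.0005, 0, 0, 0],
    [0.015, 0.0005, 0, 0, 0],
    [0.015, 0.0005, 0, 0, 0],
    [0.015, 0.0005, 0, 0, 0],
    [0.015, 0.0005, 0, 0, 0],
  ],
  squeeze=60,
)

```text
t: 12.05
tool_pos: [0.5021, -0.0201, -0.0013]
orientation: [-1.571, -0.001, -0.209]
wrist_force: [-2.0, 1.1, 5.8]
grip_width: 0.239
```

Run:
```python
from h import *
kn=(.5025,-.0201)
plan((*kn,-0.001),-12.1)
im=read_camera("wrist")
cv2.imwrite("pics/w17.png",im[:,:,::-1])
```

```text
t 12.05 tcp [ 0.5021 -0.0201 -0.0013] xhead -12.0 tilt 0.03 w 0.0204 F [-2.03  1.07  5.79]
shift [ 0.0004 -0.0003  0.    ]
turn 0.1
```

View pics/w17.png

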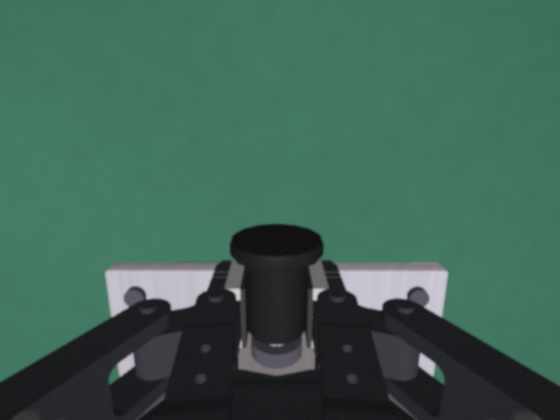

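Emit:
apply_moves(
  increments=[
    [0.015, -0.003, 0, 0, 0],
    [0.015, -0.006, 0, 0, 0],
    [0.015, -0.009, 0, 0, 0],
    [0.015, -0.012, 0, 0, 0],
    [0.015, -0.014, 0, 0, 0],
  ],
)

```text
t: 12.6
tool_pos: [0.489, -0.0172, -0.0012]
orientation: [-1.571, -0.002, -0.209]
wrist_force: [8.0, -0.9, 0.4]
grip_width: 0.237
```

Emit:
apply_moves(
  increments=[
    [0.015, -0.002, 0, 0, 0],
    [0.015, -0.0035, 0, 0, 0],
    [0.015, -0.004, 0, 0, 0],
    [0.015, -0.004, 0, 0, 0],
  ],
)

```text
t: 13.0
tool_pos: [0.4852, -0.0164, -0.0012]
orientation: [-1.571, -0.003, -0.21]
wrist_force: [8.7, -0.4, -0.2]
grip_width: 0.236
```

Run:
```python
from h import *
plan(None)
im=read_camera("wrist")
cv2.imwrite("pics/w18.png",im[:,:,::-1])
im=read_camera("side")[:,:,::-1]
b=cv2.resize(im[150:260,220:360],None,fx=5,fy=5,interpolation=cv2.INTER_CUBIC)
cv2.imwrite("pics/s18c.png",cv2.convertScaleAbs(b,alpha=1.4))
plan(None)
```

```text
t 13.0 tcp [ 0.4852 -0.0164 -0.0012] xhead -12.0 tilt 0.15 w 0.0202 F [ 8.71 -0.36 -0.18]
t 13.1 tcp [ 0.4853 -0.0165 -0.0012] xhead -12.0 tilt 0.15 w 0.0202 F [ 8.94 -1.31  0.1 ]
```

View pics/w18.png

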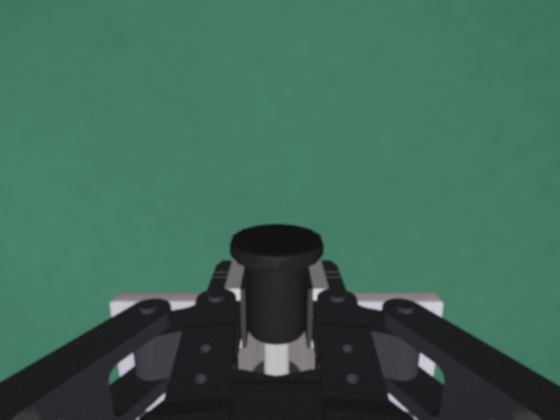

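View pics/s18c.png

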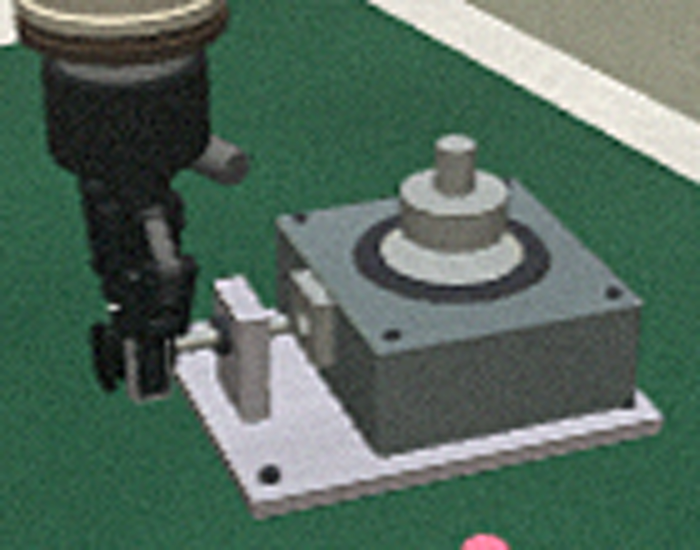

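Emit:
apply_moves(
  increments=[
    [0.015, -0.0007, 0, 0, 0],
    [0.015, -0.0012, 0, 0, 0],
    [0.015, -0.0012, 0, 0, 0],
  ],
)

```text
t: 13.4
tool_pos: [0.4845, -0.0163, -0.0012]
orientation: [-1.571, -0.004, -0.21]
wrist_force: [13.1, -0.7, -3.6]
grip_width: 0.238
```

Run:
```python
from h import *
plan(None)
im=read_camera("wrist")
cv2.imwrite("pics/w19.png",im[:,:,::-1])
im=read_camera("side")[:,:,::-1]
b=cv2.resize(im[150:260,220:360],None,fx=5,fy=5,interpolation=cv2.INTER_CUBIC)
cv2.imwrite("pics/s19c.png",cv2.convertScaleAbs(b,alpha=1.4))
im=read_camera("scene")[:,:,::-1]; cv2.imwrite("pics/sc19.png",im)
plan(None)
```

```text
t 13.4 tcp [ 0.4845 -0.0163 -0.0012] xhead -12.01 tilt 0.2 w 0.0203 F [13.11 -0.75 -3.59]
t 13.55 tcp [ 0.4845 -0.0163 -0.0012] xhead -12.01 tilt 0.2 w 0.0203 F [12.28 -1.36 -3.1 ]
```

View pics/s19c.png

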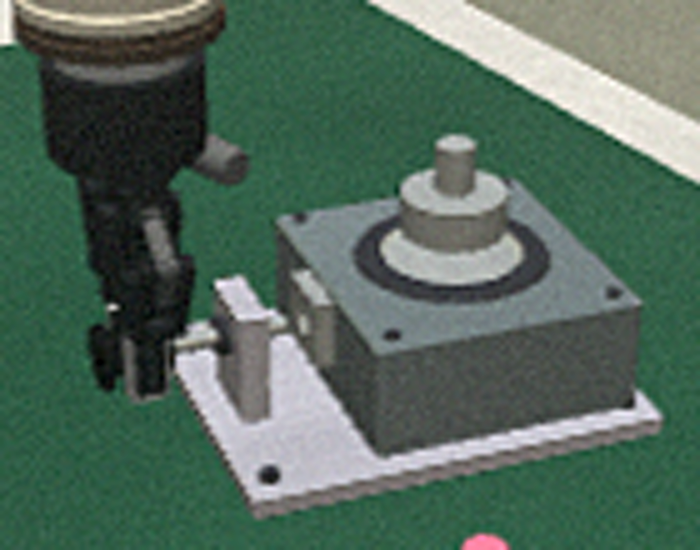

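View pics/sc19.png

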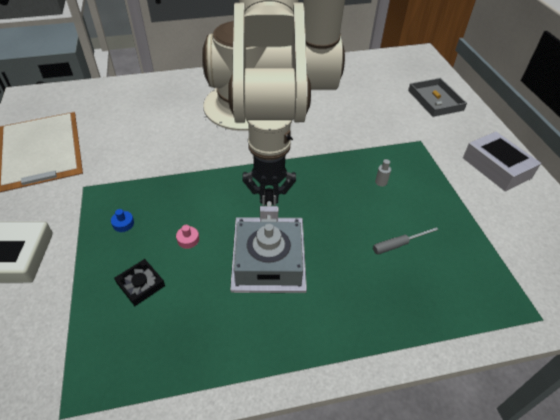

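```bash
python3 -c "
from workcell import r
print(r.finish_job())"
```

```text
the job is handed in; nothing more can be done
None
```

The disc weight is balanced on the dome by itself, and I handed the job in with the gripper holding the lock plunger fully back. `finish_job` gave no verdict.

**Placing the weight:** I set the weight down with its underside just touching, centred to about 0.5 mm by my camera measurements, and let go while the plunger was seated. It stood for about 3 s before I pulled, and the pictures showed it upright and centred.

**Pulling the plunger:** The last checks were at t = 13.55 s.
- **Travel:** the gripper had moved 18 mm back. The pull force rose from about 9 N to 12–13 N over the last part, so the plunger is against its stop.
- **Grip:** the knob had not slipped in the fingers, and the opening reads 20 mm.
- **Pin and weight:** the side view shows the pin outside its hole and the weight still upright on the dome.
- **Bystanders:** the scene picture shows the tall weight, the fan, the screwdriver and the blue and pink look-alikes where they started.

**What disagreed:** The fingertips sat about 35 mm farther back than the reported TCP in the wrist and side pictures. My first attempt to grip the weight therefore closed on air above its knob. I corrected from the images, so the reported TCP height was slightly below zero when I gripped the weight on the bench and the plunger knob. The grip reading was also about 1.5 mm below the known knob diameters.

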